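Set a train wheel into a clock plate with sprung tongs

TASK

Take the sprung tongs out of their stand, squeeze them shut on the wheel's upper stub and carry the wheel to the brass plate: rest its foot gently in the groove, feel along the groove for the pivot pocket and seat the wheel fully home, upright and flat on the plate. Let go of the wheel, then hang the tongs back in their stand. Touch the wheel only with the tongs, never press it hard on the plate, and leave the loupe, the bezel ring and the jar where they are.

Things in the scene. Friction and masses are not known exactly. Their poses are not given: they have to be found in the camera images.
- tongs: Steel sprung tongs, 75 g, 104 mm tall, hanging tips down in the stand. Two parallel blades 5 mm thick facing each other along y, joined by two sprung telescopic barrels, 38 mm apart over their outer faces at rest. Origin midway between them (at rest), level with the tips' ends; z up. On each outer face a shoulder sticks out 10 mm, 55 to 60 mm above the origin: the tongs hang by these.
- tongs_grip (a point): Where to hold the tongs: midway between the blades (at rest), 82 mm above the tips' ends. The blades' outer faces are flat and upright there, 18 mm wide (x), from the shoulders (22 mm below) to the blades' top ends (22 mm above). Squeezed to 34 mm or so overall the tongs are held with the jaws open; over 38 mm they are let go.
- tongs_tips (a point): Midway between the tips (at rest), 7 mm above their ends. The lowest 14 mm of each blade carries an upright 90 degree V jaw (9 mm wide in x) that centres the wheel's stub: 19 mm clear across at rest, 15 mm when held 34 mm wide, shut on the 10 mm stub at about 24 mm outer width. The stub is then midway between the outer faces.
- tongs_jaw (a joint): How far the tongs are squeezed, m: 0 at rest (38 mm over the outer faces), 0.014 when shut on the wheel's stub, 0.018 at most. The -y blade moves towards the +y blade and both stay parallel. The spring resists with 5 N at 0 plus 0.25 N per mm, and opens them again.
- stand: Fixed wooden tongs stand, 46 mm (x) by 64 mm (y), rim 60 mm high, on a thin foot 75 by 95 mm; origin at the centre of its underside. Upright well 26 mm (x) by 44 mm (y). The tongs hang in it with their x and y axes along its own, shoulders on the rim, tips' ends 5 mm above the bench.
- wheel: Small brass gear wheel on a steel arbor, 30 to 65 g, upright. Origin at the centre of the foot's lower end, z up: foot 8 mm diameter, 14 mm long, with a 2 mm chamfer at its end; gear disc 14 to 18 mm up, 33 mm over the teeth; upper stub 10 mm diameter, 18 to 36 mm up. It starts with its foot in the rest's hole and its disc on the rest.
- rest: Fixed wooden rest, 60 x 60 mm, 30 mm high, with a 13 mm square hole in the middle in which the wheel stands. Origin at the centre of its underside.
- holder: Fixed grey movement holder, 90 mm (x) by 150 mm (y), origin at the centre of its underside. It carries a brass-topped plate, 60 (x) by 88 mm (y), top 40 mm above the origin, set anywhere up to 8 mm either way along y: this is not measured, feel or look for it. 12 N along y shifts it. Its sprung bed yields 4 mm downward: 2 N plus 2.5 N per mm, then solid.
- holder_groove (a point): Above the holder's centre, at the height of the groove floor (36 mm above the holder's origin). The plate's groove, 11 mm wide and 4 mm deep, runs through here along the holder's y over the plate's whole length. Foot on the groove floor: wheel's origin at this height.
- holder_mid (a point): Above the holder's centre, 26 mm above its origin: height of the wheel's origin when fully home (disc on the plate). The pivot pocket lies half way along the plate's groove: 10.5 mm long (y), 11 mm wide (x), deeper than the foot. With the plate it may lie up to 8 mm either way along the holder's y from this point.
- loupe: Bystander: black eyeglass loupe, 39 mm diameter, 26 mm high; origin at the centre of its underside.
- bezel: Bystander: steel bezel ring, 52 mm diameter, 8 mm high, lying flat; origin at the centre of its underside.
- jar: Bystander: small amber jar, 38 mm diameter, 45 mm high; origin at the centre of its underside.
There are look-alikes about, which are no part of the job. There is more than one size of the rest; the one meant has the size given above. Several things have the shape of the tongs; the one meant has the colours described above.

How it is judged (in metres and radians):
On the way, in this order (a step that is already met when the one before it is completed fails the run):
1. the tongs are lifted out of their stand (z of tongs in the frame of stand above 0.045 m), for 0.1 s.
2. the wheel is held in the tongs, lifted clear of its rest (z of wheel in the frame of rest above 0.034 m and contact force between tongs and wheel above 1 N), for 0.2 s.
3. the wheel is seated in the pivot pocket, upright and down on the plate (z of wheel in the frame of holder between 0.022 and 0.0285 m and x of wheel in the frame of holder between -0.006 and 0.006 m and y of wheel in the frame of holder between -0.016 and 0.016 m and angle between wheel's own z axis and vertical below 0.12 rad), for 0.2 s.
At the end, for the whole second after the job is handed in: Wheel at rest in the pivot pocket, free of the tongs: origin 22 to 28.5 mm above the holder's, within 6 mm (x) and 16 mm (y) of its centre, tilt under 0.12 rad. Tongs at rest hanging in the stand: origin 1 to 10 mm above the stand's, within 12 mm of its centre, tilt under 0.12 rad (all of step 3 and linear speed of each of wheel, tongs below 0.02 m/s and contact force between tongs and wheel below 0.1 N and horizontal distance between tongs and stand below 0.012 m and z of tongs in the frame of stand between 0.001 and 0.01 m and angle between tongs's own z axis and vertical below 0.12 rad); the robot touches nothing.
It fails at once if the wheel is pressed on the plate or its holder with more than 20 N (contact force between wheel and holder above 20 N).
It fails at once if the robot touches the wheel other than with the tongs (contact force between any of the fingers, the arm and wheel above 0.5 N).
It fails at once if a bystander (loupe, bezel or jar) is moved more than 15 mm (distance of any of loupe, bezel, jar from where it was at the start of the episode above 0.015 m).
It also fails if it takes over 54 s, if anything falls off the work surface, if the arm or the gripper's body presses on something with over 40 N, if the wrist force passes 120 N, or if a joint passes its speed limit or range.

ROBOT

A 6-joint arm with a two-finger parallel gripper is mounted at the origin on the work surface. World frame = base frame: x ahead of the robot, y to its left, z up, the work surface at z = 0. Lengths are in mm, angles in rad, forces in N, time in s.
With the tool pointing down it reaches from about 350 to 725 mm from the base axis. Payload 4.3 kg.
Tool frame: the origin (TCP) lies at the centre of the arm's flange, where the gripper is bolted on; the fingertips stand 173 mm ahead of it and the grasp point (between the pads) lies 155 mm ahead of it; z points along the fingers, y is the direction in which the jaws open and shut (so a half turn about z gives the same grasp; the last joint's range is limited). The gripper opens to 85 mm and grips with 20 to 120 N. Pads are 22 mm wide; open, the fingers measure 114 mm over their backs; the gripper's body (76 mm by 85 mm) begins 54 mm behind the grasp point. The pads swing forward as they close: fully open they stand 13 mm farther back than shut.
Start: joints at [-1.417, 0.377, 0.081, 1.274, 0, 1.46], TCP at [149.939, -555.127, 404.729] pointing down, gripper open.
Joint ranges: [-2.72, 2.72], [-0.84, 1.66], [-1.02, 1.22], [-1.77, 2.12], [-1.37, 1.28], [-3.14, 3.14]. Speed limits (rad/s): [2.57, 2.57, 3.14, 3.14, 3.14, 3.14].

INTERFACE

Orientations are given as a rotation vector (axis times angle).
In Python, from rig import * gives the robot as it stands. The module is installed in compiled form; this text tells all that it offers.
- The arm moves only by the tool apply_moves, never from a script. Its argument "series" is a list that holds one entry, the list of rows, each a list of 7 numbers: the shift along the tool's x, y, z in m, then the turn, a rotation vector about the tool's x, y, z in rad, then the closure in counts, from 0 (fully open) to 255 (shut). In form: [[[tx, ty, tz, rx, ry, rz, jaw], ...]]. A call has 1 to 12 rows; each row shifts and turns the commanded pose from where the row before left it, along the tool's axes as they then stand; what a row does not reach is not made up. A row lasts 1/8 s, in which the tool goes at most 62.5 mm and 10.7 degrees, less where a joint would pass 70% of its speed; a pose out of reach is approached as far as the arm can. A call with a gripper value outside its range is refused whole. The fingers move at their own pace and stop on an object; "newtons" is the grip in N (left out, the last holds). Time passes only in rows, so rows that do not move let the fingers close. It gives the time, the measured TCP pose, the force and the opening at its end, in the units of the state.
- get_obs(): the state, without advancing time (a new reading comes with each control period).
- read_camera(name): name is "scene" or "top" or "wrist"; returns the picture (420x560x3 uint8, red, green, blue); there is no depth.
- camera_params(name): a dict with "K" (3x3 intrinsics, pixels), "cam_to_world" (4x4, takes a point from camera to world coordinates). Camera axes: x right, y down, z forward; pixel columns grow to the right and rows downward; lengths in mm; the calibration is good to about 2 mm. A picture is of the moment at which its call begins: read the wrist's pose just before it. camera_params takes no time and is no camera call; for the wrist camera it gives the pose at the moment of the call.
- job_done(): hands the job in, once; it reports no verdict.
Trained networks look in the newest picture that a camera, given by its name, has taken for a name from the list of things; names that differ only in an ending like _2 or _b are one class to them, and where a whole thing is asked for, a point or a joint stands for the part that bears it (a point fixed in the world has none). Each returns a list of dicts, best first, with "score" (0 to 1); they miss things now and then, are a little off and sometimes report something else, mostly with a low value. They report only what shows in the picture. A call takes as long as a camera call. They do not tell look-alikes from the thing itself.
- search_frame(camera, name): "bbox" ([left, top, width, height] as shares, 0 to 1, of the picture: columns of its width, rows of its height, round what is visible of it).
- pinpoint(camera, name): "centre" ([row, column] as shares, 0 to 1, of the picture: columns of its width, rows of its height: a listed point, or the origin of a listed thing).
The state is a dict: "time_s": time; "joint_positions": joint angles; "qd": joint speeds; "effort": joint torques, N m; "ee_pos": TCP position; "tcp_rot": TCP orientation; "contact_force": force on the tool from outside, world axes, zero at the start; "wrist_torque": the same for the moment, N m; "grip_width": finger opening in mm.
Only numpy, scipy, OpenCV 4.12 (cv2) and the standard library are available. Lean on these libraries where they do the work, as an engineer would, in place of code of your own. Each camera call takes 0.05 s, during which the arm holds its last target.

## Working session

There is one attempt and no reset: what is moved stays moved. The work goes in short steps, Python scripts to look and compute and a tool call to move; the robot and the scene stay as the last step left them, time stands still between calls to the robot, and variables do not carry over. Pictures are saved under pics/ and viewed, and the job is handed in when it is done.

Besides the shell and the picture viewer there is one more tool, called after "Call:" as name(argument=value, ...) on one line, values as JSON. apply_moves: Moves the arm, as the interface text tells. Its arguments: {"type":"object","properties":{"series":{"type":"array","items":{"type":"array","items":{"type":"array","items":{"type":"number"}}}},"newtons":{"type":"number"}},"required":["series"]}

```bash
ls; mkdir -p pics; cat > h.py <<'E'
from rig import *
import numpy as np, cv2
from scipy.spatial.transform import Rotation as R
def snap(c,n,crop=None,scale=1):
    im=read_camera(c)
    np.save('pics/'+n+'.npy',im)
    o=im if crop is None else im[crop[1]:crop[3],crop[0]:crop[2]]
    if scale!=1:o=cv2.resize(o,None,fx=scale,fy=scale,interpolation=cv2.INTER_CUBIC)
    cv2.imwrite('pics/'+n+'.png',o[:,:,::-1]); return im
def ray(c,u,v,z,P=None):
    P=P or camera_params(c);K=np.array(P['K']);T=np.array(P['cam_to_world'])
    d=T[:3,:3]@np.linalg.solve(K,[u,v,1]);o=T[:3,3]
    return o+d*(z-o[2])/d[2]
def proj(c,p,P=None):
    P=P or camera_params(c);K=np.array(P['K']);T=np.array(P['cam_to_world'])
    q=K@(T[:3,:3].T@(np.array(p,float)-T[:3,3])); return q[:2]/q[2]
E
python3 - <<'E'
from h import *
for c in ('top','scene'):
    snap(c,c+'0')
    P=camera_params(c); print(c,np.round(P['K'],1).tolist(),np.round(P['cam_to_world'],3).tolist())
    for n in ['tongs','stand','wheel','rest','holder','loupe','bezel','jar']:
        r=pinpoint(c,n)
        print(n,[(round(d['score'],2),round(d['centre'][1]*560),round(d['centre'][0]*420)) for d in r])
print(get_obs())
E
```

```text
pics
top [[437.9, 0.0, 269.5], [0.0, 437.9, 216.4], [0.0, 0.0, 1.0]] [[-0.013, -0.997, 0.07, 494.525], [-1.0, 0.015, 0.026, -10.142], [-0.027, -0.069, -0.997, 862.67], [0.0, 0.0, 0.0, 1.0]]
tongs [(0.98, 142, 248), (0.59, 140, 309), (0.17, 355, 142)]
stand [(0.68, 141, 248)]
wheel [(0.66, 286, 235)]
rest [(0.92, 288, 238), (0.84, 220, 235)]
holder [(0.73, 413, 260)]
loupe [(0.51, 171, 153)]
bezel [(0.48, 357, 144)]
jar [(0.56, 269, 161), (0.38, 141, 245)]
scene [[452.4, 0.0, 275.8], [0.0, 452.4, 205.8], [0.0, 0.0, 1.0]] [[0.848, 0.366, -0.383, 868.342], [0.53, -0.58, 0.619, -523.085], [0.005, -0.728, -0.686, 655.332], [0.0, 0.0, 0.0, 1.0]]
tongs [(0.81, 276, 143), (0.59, 148, 307), (0.47, 315, 156), (0.35, 305, 330)]
stand [(0.81, 317, 155)]
wheel [(0.71, 259, 228)]
rest [(0.7, 256, 234)]
holder [(0.65, 151, 317)]
loupe [(0.79, 377, 198)]
bezel [(0.88, 305, 330)]
jar [(0.56, 330, 254)]
{'time_s': 0.9, 'joint_positions': array([-1.41731601e+00,  3.77290266e-01,  8.10079992e-02,  1.27440433e+00,
        1.61505187e-05,  1.46052315e+00]), 'qd': array([-0.00063958,  0.00145259,  0.00023814,  0.00040562, -0.00144963,
        0.00040022]), 'effort': array([ 9.38601806e-04, -4.63505960e+01,  2.70160854e+01, -6.82900213e-05,
        9.66402672e-05,  1.20229578e-05]), 'ee_pos': array([ 149.93195962, -555.12916127,  404.73803247]), 'tcp_rot': array([3.11420535e+00, 4.13088806e-01, 2.90854410e-05]), 'contact_force': array([ 0.26964238, -0.01387744,  0.53658605]), 'wrist_torque': array([-0.00540146, -0.01251044,  0.00548999]), 'grip_width': 85.43575245081304}
```

View pics/top0.png

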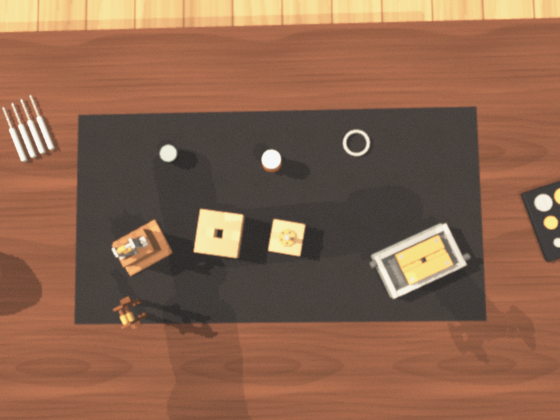

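View pics/scene0.png

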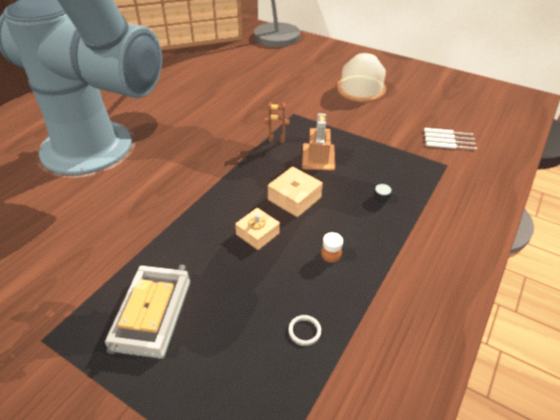

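```bash
python3 - <<'E'
import numpy as np,cv2
a=np.load('pics/top0.npy')
cv2.imwrite('pics/c1.png',cv2.resize(a[200:340,90:230],None,fx=4,fy=4,interpolation=cv2.INTER_CUBIC)[:,:,::-1])
cv2.imwrite('pics/c2.png',cv2.resize(a[190:330,190:330],None,fx=4,fy=4,interpolation=cv2.INTER_CUBIC)[:,:,::-1])
cv2.imwrite('pics/c3.png',cv2.resize(a[190:330,345:485],None,fx=4,fy=4,interpolation=cv2.INTER_CUBIC)[:,:,::-1])
E
```

```text
(no output)
```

View pics/c1.png

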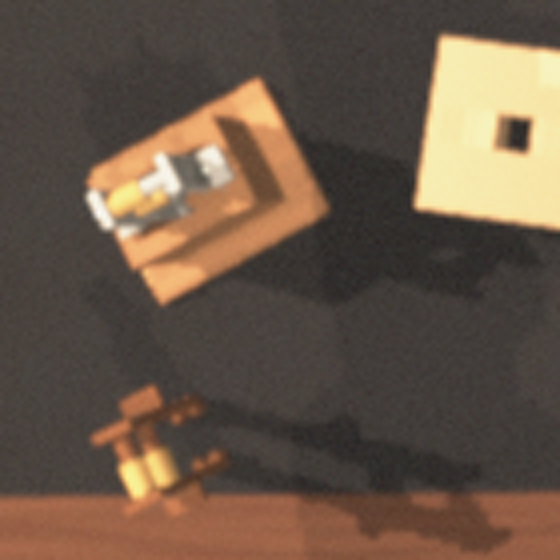

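View pics/c2.png

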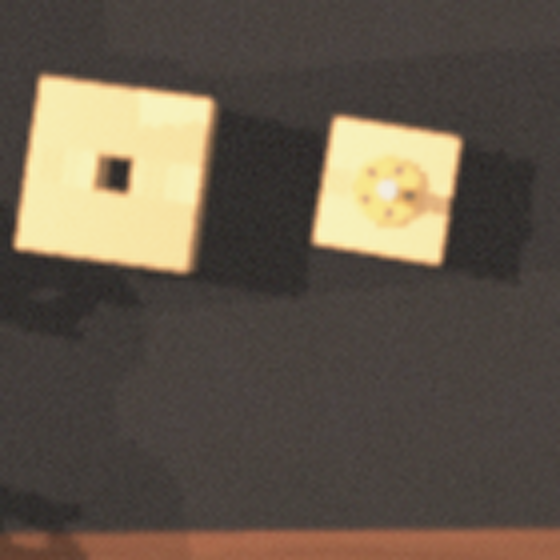

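View pics/c3.png

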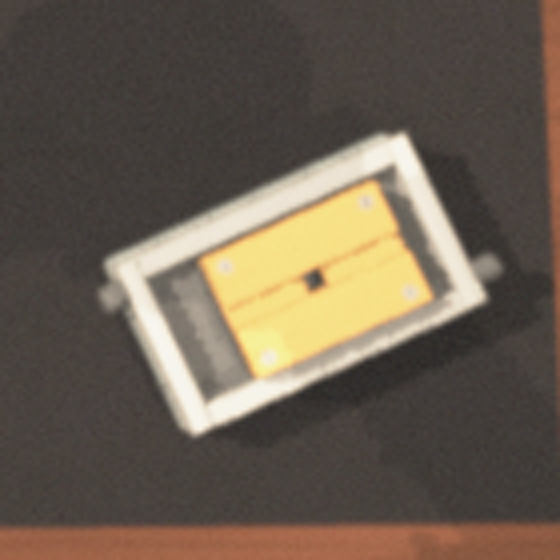

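The top picture shows the steel tongs with brass barrels in the stand at about (142,248). The copper-brown look-alike stands at (130,312), and the rack of white-handled tools at (28,130) is unrelated. The wheel is on the small rest at (288,238), and the large rest at (220,235) is a decoy. The holder is at (418,262) with its pocket hole near (424,260). I choose the steel tongs in the stand and the smaller rest that holds the wheel.

```bash
python3 - <<'E'
from h import *
def quad(pts,z,off):
    W=[ray('top',off[0]+(a+.5)/4-.5,off[1]+(b+.5)/4-.5,z) for a,b in pts]
    W=np.array(W); e=[np.linalg.norm(W[i]-W[(i+1)%4]) for i in range(4)]
    ang=[np.degrees(np.arctan2(*(W[(i+1)%4]-W[i])[[1,0]])) for i in range(4)]
    print(np.round(W.mean(0),1),np.round(e,1),np.round(ang,1))
print('stand foot');quad([(90,180),(260,78),(328,212),(162,304)],4,(90,200))
print('rest');quad([(333,115),(462,135),(443,266),(312,244)],30,(190,190))
print('bigrest');quad([(40,75),(215,97),(191,272),(15,248)],30,(190,190))
print('plate');quad([(200,258),(376,180),(434,298),(262,380)],40,(345,190))
print('stub',ray('top',190+387/4,190+190/4,52))
print('pocket',ray('top',345+316/4,190+280/4,40))
print('holder pin',ray('top',413,260,0))
P=camera_params('wrist');o=get_obs()
Rt=R.from_rotvec(o['tcp_rot']).as_matrix();print(np.round(Rt,3))
T=np.array(P['cam_to_world']);print(np.round(P['K'],1),np.round(Rt.T@T[:3,:3],3),Rt.T@(T[:3,3]-o['ee_pos']))
E
```

```text
stand foot
[495.8 264.1   4. ] [97.7 74.7 93.  71.3] [ -59.7 -152.9  118.3   30.8]
rest
[512.8 -20.4  30. ] [62.  62.7 62.8 62.1] [-99.7 170.7  79.8 -10. ]
bigrest
[522.7 109.3  30. ] [84.8 84.  84.8 83.4] [-98.  171.7  81.6  -8.3]
plate
[ 468.  -274.6   40. ] [89.6 60.  88.2 62.5] [ -66.9 -156.   114.6   25.2]
stub [511.58668517 -20.58833095  52.        ]
pocket [ 466.80194065 -274.30958854   40.        ]
holder pin [ 465.7066583  -265.95093956    0.        ]
[[ 0.965  0.261  0.   ]
 [ 0.261 -0.965 -0.   ]
 [ 0.     0.    -1.   ]]
[[297.9   0.  278.4]
 [  0.  297.9 208.9]
 [  0.    0.    1. ]] [[ 0.001 -0.957 -0.291]
 [ 1.     0.001 -0.001]
 [ 0.001 -0.291  0.957]] [73.79196212  0.28141641 29.7174134 ]
```

```bash
cat >> h.py <<'E'
def plan(wps,jaw,pos=None,Rm=None,nd=3):
    """wps: list of (x,y,z,yaw_of_tool_y_deg or None, nrows) tool down; prints rows"""
    o=get_obs(); p=np.array(o['ee_pos'] if pos is None else pos,float); M=R.from_rotvec(o['tcp_rot']) if Rm is None else Rm
    rows=[]
    for (t,y,n) in wps:
        t=np.array(t,float)
        for k in range(n):
            d=(t-p)/(n-k); s=np.round(M.inv().apply(d)/1000,nd)
            w=np.zeros(3)
            if y is not None:
                a=np.radians(y); ty=np.array([np.cos(a),np.sin(a),0]); G=R.from_matrix(np.c_[np.cross(ty,[0,0,-1]),ty,[0,0,-1]])
                r=(M.inv()*G).as_rotvec()
                if n-k>1 and abs(r[2])>0: r=r/(n-k)
                w=np.round(r,3 if n>1 else 4)
            p=p+M.apply(s*1000); M=M*R.from_rotvec(w)
            rows.append([float(v) for v in s]+[float(v) for v in w]+[jaw])
    for i in range(0,len(rows),12): print('[['+','.join('['+','.join('%g'%v for v in r)+']' for r in rows[i:i+12])+']]')
    print('end',np.round(p,1),M.as_rotvec())
E
python3 - <<'E'
from h import *
w=[];
for k in range(1,20):
    f=k/19;th=np.radians(-74.9+f*(28.0+74.9));r=575+f*(561.5-575)
    w.append(([r*np.cos(th),r*np.sin(th),404.7+f*(330-404.7)],-74.9+194.4*f,1))
plan(w,0)
E
```

```text
[[[0.054,-0.003,0.004,0.0001,0,-0.1784,0],[0.054,0.001,0.004,0,0,-0.1785,0],[0.054,0.006,0.004,0,0,-0.1786,0],[0.053,0.01,0.004,0,0,-0.1786,0],[0.052,0.015,0.004,0,0,-0.1786,0],[0.051,0.019,0.004,0,0,-0.1785,0],[0.048,0.023,0.004,0,0,-0.1786,0],[0.047,0.027,0.003,-0,0,-0.1786,0],[0.044,0.031,0.004,-0,0,-0.1786,0],[0.041,0.035,0.004,-0,0,-0.1785,0],[0.038,0.037,0.004,-0,0,-0.1786,0],[0.035,0.041,0.004,-0,0,-0.1786,0]]]
[[[0.031,0.044,0.004,-0,0,-0.1786,0],[0.028,0.045,0.004,-0,0,-0.1785,0],[0.023,0.048,0.004,-0,0,-0.1786,0],[0.019,0.05,0.004,-0,-0,-0.1786,0],[0.015,0.051,0.004,-0,-0,-0.1786,0],[0.011,0.052,0.004,-0,-0,-0.1785,0],[0.006,0.053,0.004,-0,-0,-0.1786,0]]]
end [495.9 263.8 329.7] [ 7.99837239e-01 -3.03806424e+00  1.79009219e-05]
```

Call:
apply_moves(series=[[[0.054,-0.003,0.004,0,0,-0.1785,0],[0.054,0.001,0.004,0,0,-0.1785,0],[0.054,0.006,0.004,0,0,-0.1785,0],[0.053,0.01,0.004,0,0,-0.1785,0],[0.052,0.015,0.004,0,0,-0.1785,0],[0.051,0.019,0.004,0,0,-0.1785,0],[0.048,0.023,0.004,0,0,-0.1785,0],[0.047,0.027,0.003,0,0,-0.1785,0],[0.044,0.031,0.004,0,0,-0.1785,0],[0.041,0.035,0.004,0,0,-0.1785,0],[0.038,0.037,0.004,0,0,-0.1785,0],[0.035,0.041,0.004,0,0,-0.1785,0]]])

```text
time_s: 2.4
ee_pos: [558.6, -95.9, 357.6]
tcp_rot: [1.121, 2.934, -0.0]
contact_force: [0.8, 0.3, 0.2]
grip_width: 85.6
```

Call:
apply_moves(series=[[[0.031,0.044,0.004,0,0,-0.1785,0],[0.028,0.045,0.004,0,0,-0.1785,0],[0.023,0.048,0.004,0,0,-0.1785,0],[0.019,0.05,0.004,0,0,-0.1785,0],[0.015,0.051,0.004,0,0,-0.1785,0],[0.011,0.052,0.004,0,0,-0.1785,0],[0.006,0.053,0.004,0,0,-0.1785,0],[0,0,0,0,0,0,0]]])

```text
time_s: 3.4
ee_pos: [494.5, 266.6, 329.3]
tcp_rot: [0.807, -3.035, -0.001]
contact_force: [0.3, -0.5, -0.3]
grip_width: 85.2
```

```bash
python3 - <<'E'
from h import *
o=get_obs();print(o['ee_pos'],o['joint_positions'],R.from_rotvec(o['tcp_rot']).as_matrix().round(3).tolist())
snap('wrist','w1'); print(o['time_s'])
r=pinpoint('wrist','tongs_grip');print([(d['score'],d['centre'][1]*560,d['centre'][0]*420) for d in r])
r=pinpoint('wrist','stand');print([(d['score'],d['centre'][1]*560,d['centre'][0]*420) for d in r])
print(proj('wrist',[496,264,60]))
E
```

```text
[494.47446007 266.62202905 329.30640474] [ 3.81452308e-01  3.82726853e-01 -1.08623148e-01  1.08049267e+00
  5.91077407e-04 -1.38091783e-01] [[-0.868, -0.496, -0.001], [-0.496, 0.868, 0.0], [0.001, 0.001, -1.0]]
3.4
[(0.75, 273.896, 227.808), (0.65, 363.32800000000003, 79.21199999999999)]
[(0.57, 275.57599999999996, 196.014)]
[279.37318334 210.23622223]
```

View pics/w1.png

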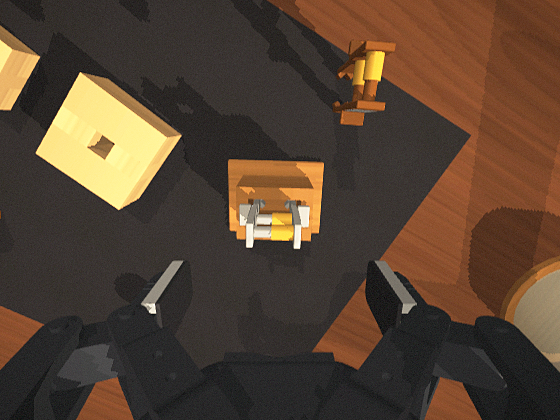

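The steel tongs hang at about (273,230), square to the image. The copper look-alike is up at (365,80). I'll check a close crop.

```bash
python3 - <<'E'
import numpy as np,cv2
a=np.load('pics/w1.npy')
cv2.imwrite('pics/w1c.png',cv2.resize(a[150:260,215:335],None,fx=6,fy=6,interpolation=cv2.INTER_CUBIC)[:,:590+150,::-1][:600])
E
```

```text
(no output)
```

View pics/w1c.png

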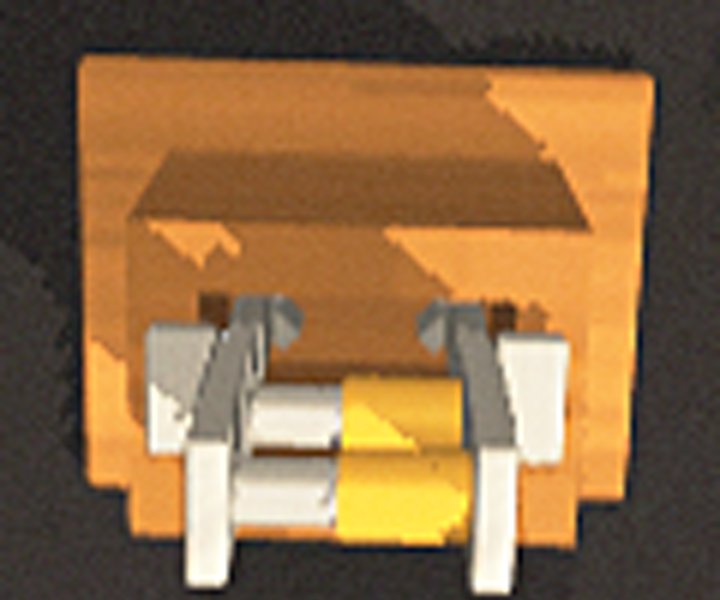

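The close crop confirms steel blades with steel and brass barrels hanging in the stand: blade tops at crop x 185–520, y 441–592.

```bash
python3 - <<'E'
from h import *
f=lambda a,b,z:ray('wrist',215+(a+.5)/6-.5,150+(b+.5)/6-.5,z)
A=[f(190,441,109),f(186,585,109),f(514,592,109),f(520,447,109)]
A=np.array(A);print(A.round(1),A.mean(0)); d=A[3]-A[0];print(np.linalg.norm(d),np.degrees(np.arctan2(d[1],d[0])),np.linalg.norm(A[1]-A[0]))
B=np.array([f(80,57,4),f(655,75,4)]);d=B[1]-B[0];print(np.linalg.norm(d),np.degrees(np.arctan2(d[1],d[0])))
C=np.array([f(130,215,60),f(590,229,60),f(578,546,60),f(133,535,60)]);print(C.mean(0));d=C[1]-C[0];print(np.linalg.norm(d),np.degrees(np.arctan2(d[1],d[0])),np.linalg.norm(C[2]-C[1]))
d=C[2]-C[3];print(np.degrees(np.arctan2(d[1],d[0])))
S=f(147,325,65),f(570,335,65),f(562,465,65),f(150,455,65);print(np.mean(S,0))
E
```

```text
[[501.9 241.3 109. ]
 [517.9 249.1 109. ]
 [499.9 282.8 109. ]
 [484.1 274.2 109. ]] [500.96281409 261.83243968 109.        ]
37.44125907316 118.31699890165648 17.792119282447135
94.91674446492144 117.64373374198385
[500.92331231 261.79194176  60.        ]
63.16778163149215 117.64516574693317 47.07480836222796
117.892002387049
[500.80261264 261.71656221  65.        ]
```

```bash
python3 - <<'E'
from h import *
plan([([501,261.8,329],118,1),([501,261.8,244],118,3),([501,261.8,244],118,2)],60)
E
```

```text
[[[-0.003,-0.004,0.001,-0.0007,0.0002,0.0239,60],[0,0,0.028,0,-0,0,60],[0,0,0.028,0,-0,0,60],[0,0,0.029,0,-0,0,60],[0,0,-0,0,-0,0,60],[0,0,-0,0,-0,0,60]]]
end [501.2 261.4 243.8] [ 7.60084673e-01 -3.04823933e+00 -4.97640223e-05]
```

Call:
apply_moves(series=[[[-0.003,-0.004,0.001,-0.0007,0.0002,0.0239,60],[0,0,0.028,0,0,0,60],[0,0,0.02,0,0,0,90],[0,0,0,0,0,0,90]]], newtons=20)

```text
time_s: 4.05
ee_pos: [500.9, 260.3, 279.1]
tcp_rot: [0.756, -3.045, 0.0]
contact_force: [-0.9, -0.4, -1.0]
grip_width: 55.4
```

```bash
python3 - <<'E'
from h import *
plan([([501,261.8,244],118,3)],90)
E
```

```text
[[[-0,0,0.012,0,-0.001,-0.001,90],[-0,0.001,0.012,0,-0.001,-0,90],[-0.001,0,0.011,0.001,-0.002,-0.001,90]]]
end [501.2 261.6 244.1] [-7.60158489e-01  3.04805123e+00 -1.26261742e-04]
```

Call:
apply_moves(series=[[[0,0.001,0.012,0,0,0,90],[0,0,0.012,0,0,0,110],[0,0,0.011,0,0,0,130],[0,0,0,0,0,0,130]]])

```text
time_s: 4.55
ee_pos: [499.8, 262.5, 244.5]
tcp_rot: [0.761, -3.045, -0.0]
contact_force: [-0.9, -0.8, -0.5]
grip_width: 41.6
```

```bash
python3 - <<'E'
from h import *
o=get_obs();print(o['ee_pos'],R.from_rotvec(o['tcp_rot']).as_matrix().round(4).tolist())
snap('wrist','w2')
E
```

```text
[499.81329462 262.51367102 244.4734049 ] [[-0.8824, -0.4705, -0.0026], [-0.4705, 0.8824, -0.0005], [0.0025, 0.0007, -1.0]]
```

View pics/w2.png

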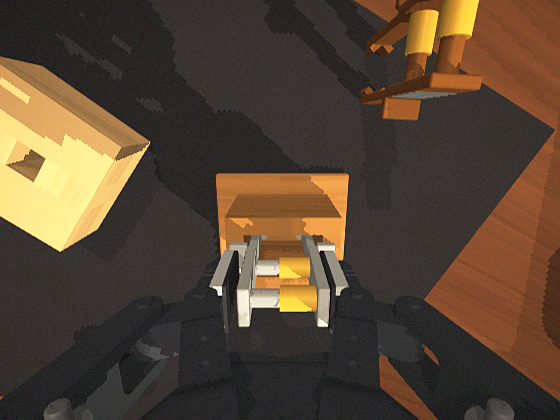

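The pads straddle the blades evenly, at about x 228 and 335. Next I squeeze to about 34 mm.

Call:
apply_moves(series=[[[0,0,0,0,0,0,150],[0,0,0,0,0,0,156],[0,0,0,0,0,0,156]]], newtons=40)

```text
time_s: 4.97
ee_pos: [500.6, 262.8, 246.0]
tcp_rot: [-0.762, 3.048, 0.001]
contact_force: [-0.0, 0.3, 0.6]
grip_width: 33.3
```

Call:
apply_moves(series=[[[0,0,-0.015,0,0,0,156],[0,0,-0.025,0,0,0,156],[0,0,-0.035,0,0,0,156],[0,0,-0.035,0,0,0,156],[0,0,0,0,0,0,156]]])

```text
time_s: 5.6
ee_pos: [501.7, 263.1, 360.0]
tcp_rot: [-0.76, 3.041, 0.002]
contact_force: [0.5, -0.1, -0.5]
grip_width: 33.1
```

```bash
python3 - <<'E'
from h import *
o=get_obs();print(o['ee_pos'],R.from_rotvec(o['tcp_rot']).as_matrix().round(4).tolist())
snap('wrist','w3')
E
```

```text
[501.67757407 263.14514782 360.0054264 ] [[-0.8824, -0.4704, 0.0067], [-0.4704, 0.8824, 0.0032], [-0.0074, -0.0003, -1.0]]
```

View pics/w3.png

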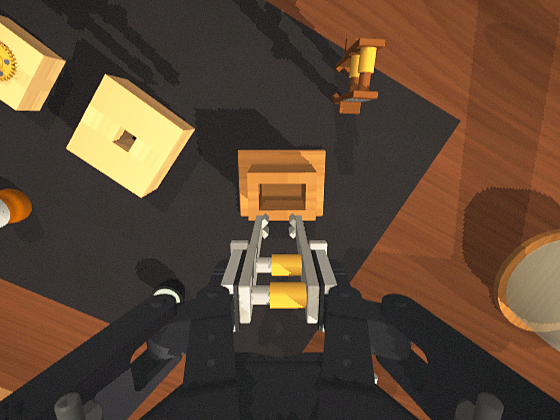

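The tongs hang in the gripper and the well is empty. Now I go above the wheel.

```bash
python3 - <<'E'
from h import *
plan([([512,-20.5,360],116,7)],156)
E
```

```text
[[[0.018,-0.036,-0,0,0.001,0.005,156],[0.017,-0.037,-0,0,0.001,0.005,156],[0.017,-0.037,-0,0,0,0.005,156],[0.017,-0.037,-0.001,0,0.001,0.005,156],[0.017,-0.037,-0,0,0,0.005,156],[0.017,-0.036,-0.001,0,0.001,0.006,156],[0.017,-0.037,-0,0,0,0.005,156]]]
end [511.8 -20.5 359.6] [ 7.06763817e-01 -3.06103024e+00 -2.74331013e-04]
```

Call:
apply_moves(series=[[[0.018,-0.036,0,0,0,0.005,156],[0.017,-0.037,0,0,0,0.005,156],[0.017,-0.037,0,0,0,0.005,156],[0.017,-0.037,0,0,0,0.005,156],[0.017,-0.037,0,0,0,0.005,156],[0.017,-0.036,0,0,0,0.005,156],[0.017,-0.037,0,0,0,0.005,156],[0,0,0,0,0,0,156],[0,0,0,0,0,0,156]]])

```text
time_s: 6.78
ee_pos: [510.8, -20.5, 354.7]
tcp_rot: [0.707, -3.059, -0.003]
contact_force: [-0.5, 0.4, -0.8]
grip_width: 32.8
```

```bash
python3 - <<'E'
from h import *
for i in range(3):
    o=get_obs();print(o['time_s'],o['ee_pos'],R.from_rotvec(o['tcp_rot']).as_matrix().round(4)[2].tolist())
P=camera_params('wrist');print(np.round(P['cam_to_world'],4).tolist())
a=snap('wrist','w4')
P=camera_params('wrist');print(np.round(P['cam_to_world'],4).tolist())
o=get_obs();print(o['time_s'],o['ee_pos'],R.from_rotvec(o['tcp_rot']).as_matrix().round(4).tolist())
cv2.imwrite('pics/w4c.png',cv2.resize(a[130:270,200:360],None,fx=4,fy=4,interpolation=cv2.INTER_CUBIC)[:,:,::-1])
E
```

```text
6.775 [510.77584487 -20.52253041 354.73706143] [0.0016, 0.0021, -1.0]
6.775 [510.77584487 -20.52253041 354.73706143] [0.0016, 0.0021, -1.0]
6.775 [510.77584487 -20.52253041 354.73706143] [0.0016, 0.0021, -1.0]
[[-0.44, 0.8599, 0.2588, 443.7283], [0.898, 0.4202, 0.1305, -53.4323], [0.0034, 0.2898, -0.9571, 325.1053], [0.0, 0.0, 0.0, 1.0]]
[[-0.4409, 0.8594, 0.259, 443.8537], [0.8976, 0.4211, 0.1306, -53.0801], [0.0031, 0.2901, -0.957, 325.2582], [0.0, 0.0, 0.0, 1.0]]
6.825 [510.85051842 -20.09200294 354.8727786 ] [[-0.898, -0.4399, -0.002], [-0.4399, 0.898, 0.0011], [0.0013, 0.0019, -1.0]]
```

View pics/w4.png

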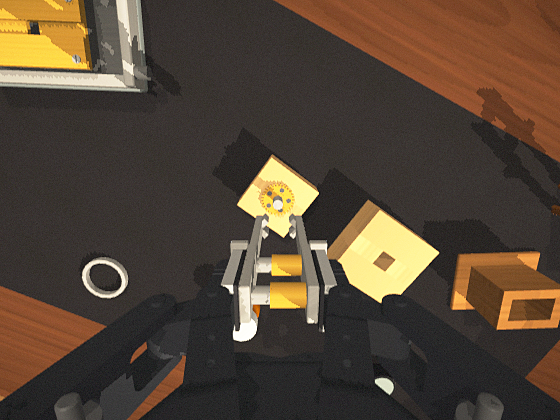

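View pics/w4c.png

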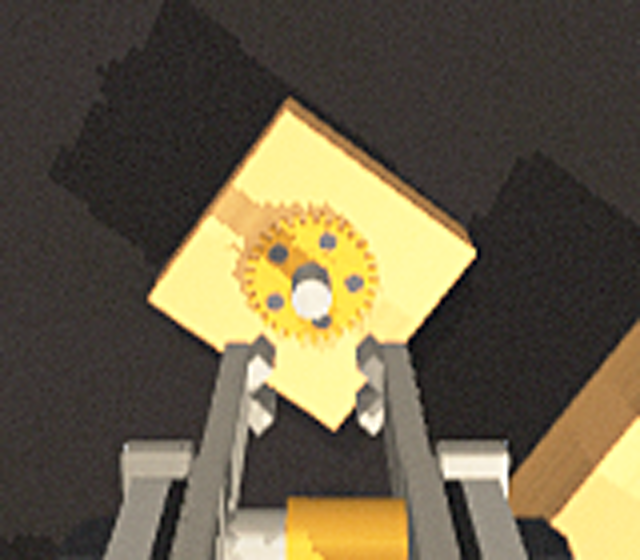

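```bash
python3 - <<'E'
from h import *
f=lambda a,b,z:ray('wrist',200+(a+.5)/4-.5,130+(b+.5)/4-.5,z)
print('stub',f(312,299,52)); print('disc',f(312,273,34))
o=get_obs();Rt=R.from_rotvec(o['tcp_rot']).as_matrix();t=o['ee_pos']
P=camera_params('wrist');T=np.array(P['cam_to_world']);print('cam in tool',(Rt.T@(T[:3,3]-t)).round(1))
for p in [(0,0,240),(4.5,7.5,240),(4.5,-7.5,240),(-4.5,7.5,240),(-4.5,-7.5,240),(9,17,240),(9,-17,240),(-9,17,240),(9,17,136),(9,-17,136),(-9,17,136),(-9,-17,136)]:
    u=proj('wrist',t+Rt@np.array(p,float));print(p,((u-[200,130])*4).round(0))
E
```

```text
stub [514.10877609 -18.4890551   52.        ]
disc [512.60255851 -19.21728418  34.        ]
cam in tool [74.6 -0.2 29.7]
(0, 0, 240) [313. 370.]
(4.5, 7.5, 240) [353. 347.]
(4.5, -7.5, 240) [273. 347.]
(-4.5, 7.5, 240) [353. 392.]
(-4.5, -7.5, 240) [273. 392.]
(9, 17, 240) [405. 324.]
(9, -17, 240) [221. 324.]
(-9, 17, 240) [403. 415.]
(9, 17, 136) [481. 630.]
(9, -17, 136) [146. 629.]
(-9, 17, 136) [474. 779.]
(-9, -17, 136) [153. 779.]
```

Call:
apply_moves(series=[[[-0.0025,0,0.02,0,0,0,156],[0,0,0.028,0,0,0,156],[0,0,0,0,0,0,156],[0,0,0,0,0,0,156]]])

```text
time_s: 7.32
ee_pos: [513.6, -19.0, 308.2]
tcp_rot: [0.71, -3.06, -0.001]
contact_force: [0.6, 0.2, 0.3]
grip_width: 33.3
```

```bash
python3 - <<'E'
from h import *
o=get_obs();print(o['time_s'],o['ee_pos'],R.from_rotvec(o['tcp_rot']).as_matrix().round(4).tolist())
a=snap('wrist','w5')
cv2.imwrite('pics/w5c.png',cv2.resize(a[130:250,210:350],None,fx=5,fy=5,interpolation=cv2.INTER_CUBIC)[:,:,::-1])
E
```

```text
7.325 [513.58314166 -18.95688662 308.19108002] [[-0.8978, -0.4404, -0.0002], [-0.4404, 0.8978, 0.0005], [0.0, 0.0005, -1.0]]
```

View pics/w5c.png

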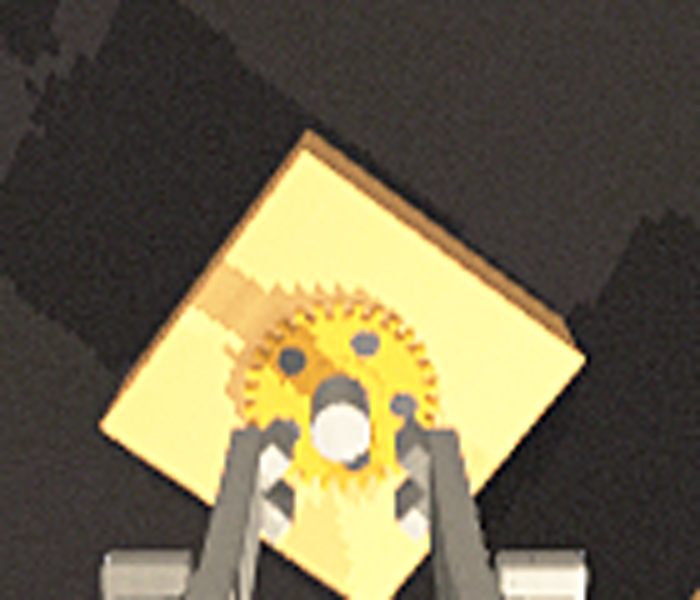

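```bash
python3 - <<'E'
from h import *
o=get_obs();Rt=R.from_rotvec(o['tcp_rot']).as_matrix();t=o['ee_pos']
f=lambda a,b,z:ray('wrist',210+(a+.5)/5-.5,130+(b+.5)/5-.5,z)
print('stub',Rt.T@(f(341,432,52)-t),'disc',Rt.T@(f(341,382,34)-t))
for p in [(0,0,240),(0,0,256),(0,0,274),(4.5,17,240),(4.5,-17,240),(4.5,7.5,240),(4.5,-7.5,240),(-4.5,-7.5,240),(-4.5,7.5,240)]:
    print(p,((proj('wrist',t+Rt@np.array(p,float))-[210,130])*5).round(0))
E
```

```text
stub [ -0.40504309  -0.33916975 256.63071625] disc [  2.66562504  -0.35493341 274.62754978]
(0, 0, 240) [341. 462.]
(0, 0, 256) [341. 429.]
(0, 0, 274) [341. 396.]
(4.5, 17, 240) [455. 434.]
(4.5, -17, 240) [227. 434.]
(4.5, 7.5, 240) [392. 434.]
(4.5, -7.5, 240) [291. 434.]
(-4.5, -7.5, 240) [291. 491.]
(-4.5, 7.5, 240) [391. 491.]
```

Call:
apply_moves(series=[[[0,-0.001,0.01,0,0,0,156],[0,0,0.012,0,0,0,156],[0,0,0.006,0,0,0,156],[0,0,0,0,0,0,156],[0,0,0,0,0,0,156]]])

```text
time_s: 8.0
ee_pos: [514.0, -20.6, 279.6]
tcp_rot: [0.708, -3.06, -0.001]
contact_force: [-0.7, 0.3, -1.4]
grip_width: 33.4
```

```bash
python3 - <<'E'
from h import *
o=get_obs();print(o['time_s'],o['ee_pos'],o['contact_force'])
a=snap('wrist','w6')
cv2.imwrite('pics/w6c.png',cv2.resize(a[130:250,210:350],None,fx=5,fy=5,interpolation=cv2.INTER_CUBIC)[:,:,::-1])
snap('scene','s6',(200,100,360,260),4)
E
```

```text
8.0 [513.97166374 -20.58157624 279.61821838] [-0.68566898  0.31503534 -1.38662482]
```

View pics/w6c.png

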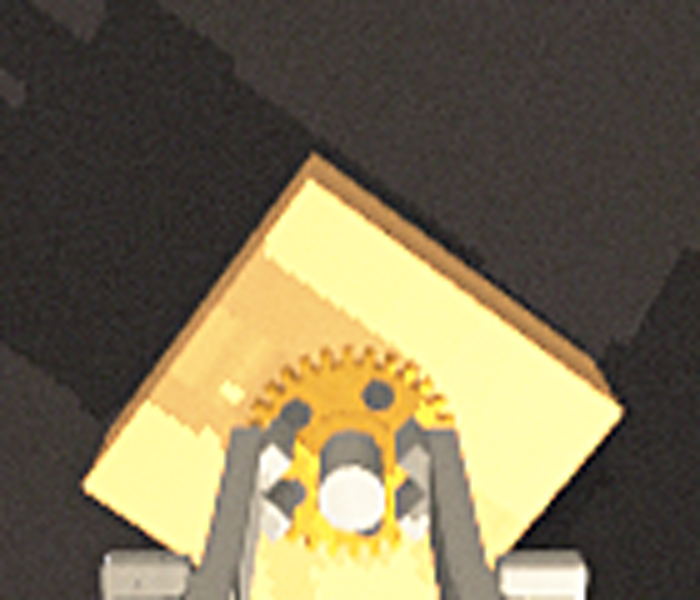

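View pics/s6.png

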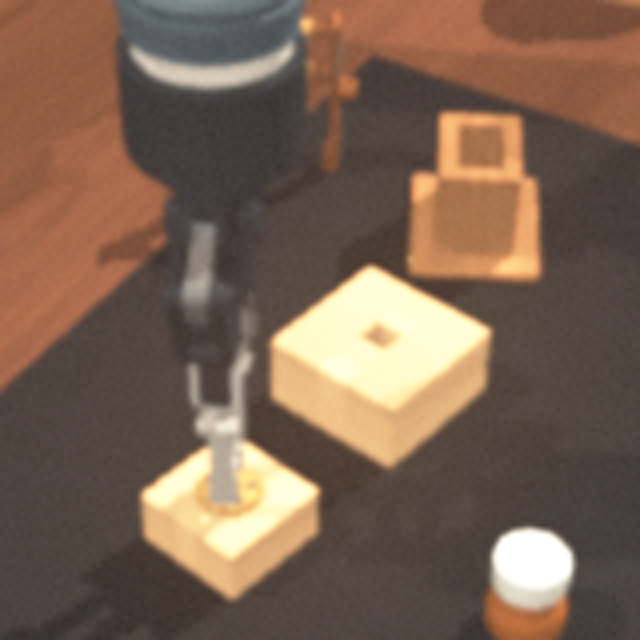

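The stub stands between the open jaws at crop (352,500) and nothing is touching. I nudge slightly, then shut.

Call:
apply_moves(series=[[[-0.001,0.0005,0.002,0,0,0,156],[0,0,0,0,0,0,168],[0,0,0,0,0,0,178],[0,0,0,0,0,0,190],[0,0,0,0,0,0,205],[0,0,0,0,0,0,205]]], newtons=35)

```text
time_s: 8.85
ee_pos: [514.7, -19.7, 277.7]
tcp_rot: [0.708, -3.061, -0.001]
contact_force: [0.2, -0.4, 0.1]
grip_width: 21.7
```

```bash
python3 - <<'E'
from h import *
o=get_obs();print(o['time_s'],o['ee_pos'],o['contact_force'],o['grip_width'])
a=snap('wrist','w7')
cv2.imwrite('pics/w7c.png',cv2.resize(a[130:250,210:350],None,fx=5,fy=5,interpolation=cv2.INTER_CUBIC)[:,:,::-1])
E
```

```text
8.85 [514.65533332 -19.68152231 277.69748789] [ 0.2071983  -0.4499517   0.06774696] 21.66917097140837
```

View pics/w7c.png

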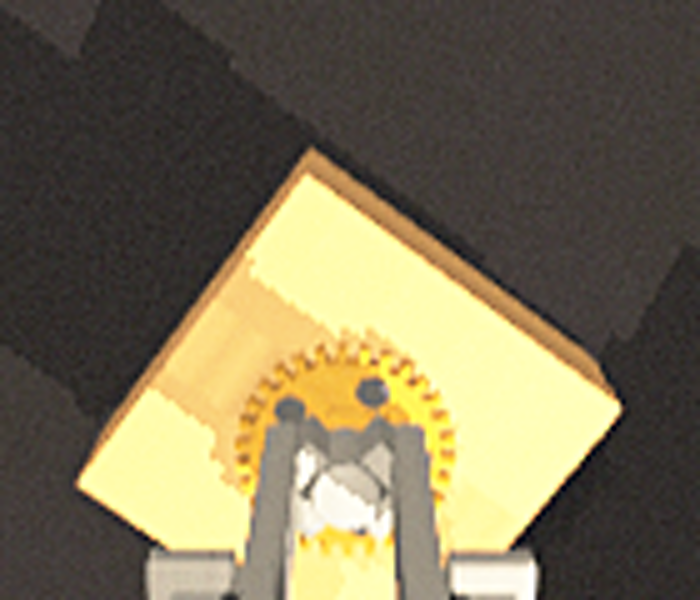

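The jaws are shut on the stub. Lifting.

Call:
apply_moves(series=[[[0,0,-0.008,0,0,0,205],[0,0,-0.015,0,0,0,205],[0,0,-0.025,0,0,0,205],[0,0,-0.03,0,0,0,205],[0,0,0,0,0,0,205]]])

```text
time_s: 9.52
ee_pos: [515.8, -19.9, 358.9]
tcp_rot: [-0.707, 3.055, -0.003]
contact_force: [1.3, 0.5, -1.9]
grip_width: 21.7
```

```bash
python3 - <<'E'
from h import *
o=get_obs();print(o['time_s'],o['ee_pos'],o['contact_force'],o['grip_width'])
a=snap('wrist','w8',(100,50,500,350),2)
snap('scene','s8',(160,60,400,260),3)
E
```

```text
9.525 [515.83262255 -19.874806   358.85589085] [ 1.33497997  0.53555701 -1.93684295] 21.67591869114959
```

View pics/w8.png

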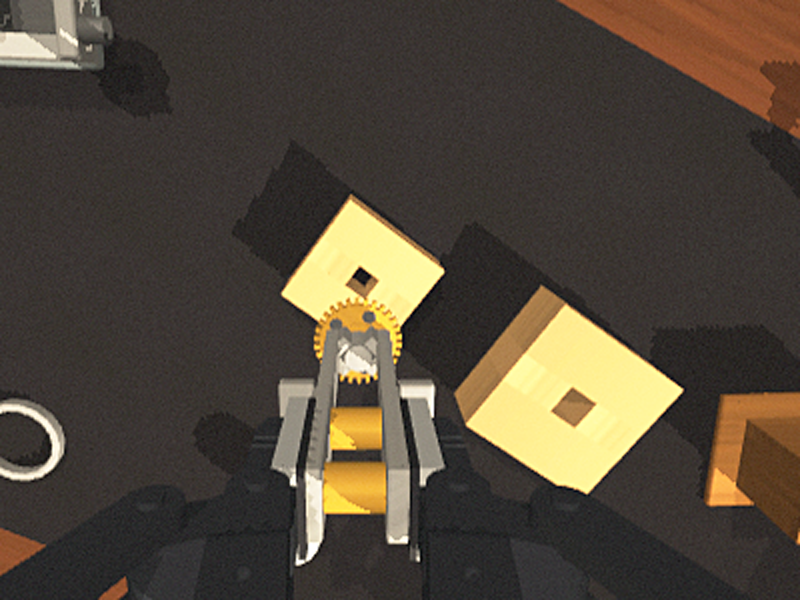

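View pics/s8.png

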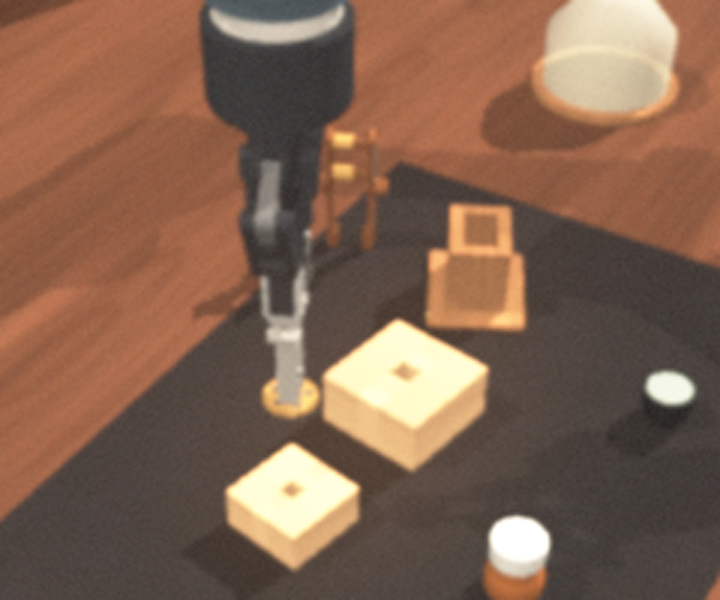

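The wheel hangs upright in the tongs, clear of the rest. Now to a viewing pose beside the pocket.

```bash
python3 - <<'E'
from h import *
plan([([500,-259,359],114.5,6)],205)
E
```

```text
[[[0.02,-0.035,-0.001,0,0,0.005,205],[0.019,-0.035,-0,0,0,0.004,205],[0.019,-0.035,-0.001,0,0,0.005,205],[0.019,-0.035,-0,0,0,0.004,205],[0.02,-0.035,-0.001,0,0,0.005,205],[0.019,-0.035,-0,0,0.001,0.004,205]]]
end [ 500.  -259.1  358.8] [ 6.66809896e-01 -3.06959724e+00  1.27020900e-04]
```

Call:
apply_moves(series=[[[0.02,-0.035,0,0,0,0.005,205],[0.019,-0.035,0,0,0,0.004,205],[0.019,-0.035,0,0,0,0.005,205],[0.019,-0.035,0,0,0,0.004,205],[0.02,-0.035,0,0,0,0.005,205],[0.019,-0.035,0,0,0,0.004,205],[0,0,0,0,0,0,205],[0,0,0,0,0,0,205]]])

```text
time_s: 10.62
ee_pos: [499.5, -258.6, 354.2]
tcp_rot: [0.666, -3.068, -0.004]
contact_force: [0.1, -0.1, -0.5]
grip_width: 21.8
```

```bash
python3 - <<'E'
from h import *
o=get_obs();print(o['time_s'],o['ee_pos'],R.from_rotvec(o['tcp_rot']).as_matrix().round(4).tolist())
a=snap('wrist','w9',(130,80,430,300),2.6)
o=get_obs();print(o['time_s'],o['ee_pos'],R.from_rotvec(o['tcp_rot']).as_matrix().round(4).tolist())
E
```

```text
10.625 [ 499.4680047  -258.62357226  354.24645375] [[-0.9099, -0.4147, -0.0024], [-0.4147, 0.9099, 0.0023], [0.0013, 0.0031, -1.0]]
10.675 [ 499.59681126 -258.20129456  354.52152558] [[-0.9096, -0.4155, -0.0022], [-0.4155, 0.9096, 0.002], [0.0011, 0.0027, -1.0]]
```

View pics/w9.png

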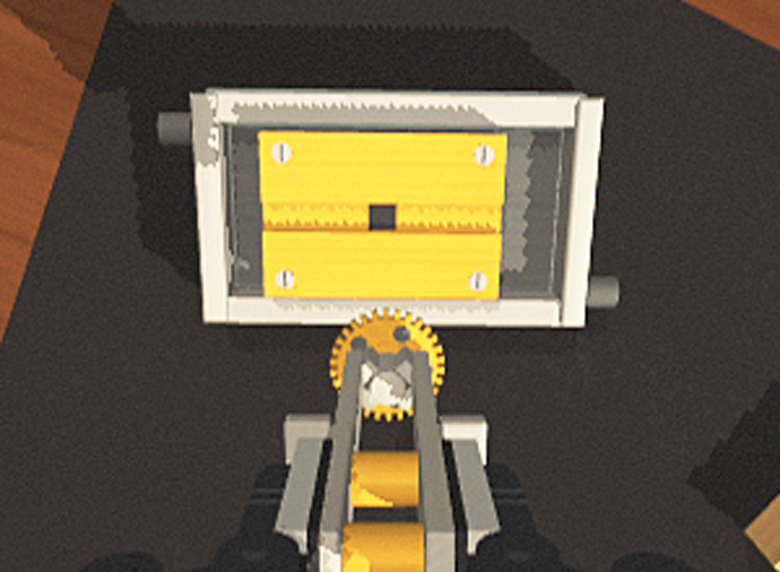

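```bash
python3 - <<'E'
from h import *
o=get_obs();Rt=R.from_rotvec(o['tcp_rot']).as_matrix();t=o['ee_pos']
f=lambda a,b,z:ray('wrist',130+(a+.5)/2.6-.5,80+(b+.5)/2.6-.5,z)
g=lambda a,b,z:(Rt.T@(f(a,b,z)-t)).round(2)
print('pocket36',g(383,217,36),'40',g(383,217,40),f(383,217,38))
print('pocket L/R',g(369,217,36),g(397,217,36),'groove up/lo edges@40',g(383,203,40),g(383,231,40))
print('groove ends',g(265,230,40),g(500,233,40),g(262,205,40),g(503,206,40))
zt=t[2]-261.7
print('disc',g(387.5,364,zt+18), 'disc mid', g(387.5,364,zt+16))
print('plate corners',[g(*c,40) for c in [(258,131),(507,133),(499,299),(264,297)]])
d=f(507,133,40)-f(258,131,40);print(np.degrees(np.arctan2(d[1],d[0])))
d=f(500,233,40)-f(265,230,40);print(np.degrees(np.arctan2(d[1],d[0])))
H=[f(*c,40) for c in [(204,95),(605,98),(585,327),(204,322)]];print('holder rim',np.mean(H,0),[np.linalg.norm(H[i]-H[i-1]) for i in range(4)])
E
```

```text
pocket36 [ 32.97  -1.21 318.56] 40 [ 33.54  -1.2  314.56] [ 469.15703645 -272.47525111   38.        ]
pocket L/R [ 32.96  -6.43 318.54] [ 32.97   4.   318.57] groove up/lo edges@40 [ 38.65  -1.2  314.56] [ 28.38  -1.2  314.55]
groove ends [ 28.73 -44.73 314.43] [ 27.66  42.06 314.67] [ 37.9  -45.41 314.44] [ 37.59  42.72 314.68]
disc [  0.89   0.34 243.7 ] disc mid [2.000e-01 3.500e-01 2.457e+02]
plate corners [array([ 64.06, -45.64, 314.47]), array([ 63.45,  42.99, 314.71]), array([  2.52,  42.77, 314.64]), array([  3.3 , -46.24, 314.4 ])]
114.15849753713877
113.84085288466369
holder rim [ 465.80721106 -267.29097985   40.        ] [np.float64(82.98290338679723), np.float64(140.9682434265319), np.float64(83.9475780485805), np.float64(145.84212908369724)]
```

The picture shows the plate square to the view, with its pocket at crop (383,217) and the wheel disc at (388,364). I move over the pocket, staying above the plate.

Call:
apply_moves(series=[[[0.011,-0.0006,0,0,0,0.007,205],[0.011,-0.0005,0.01,0,0,0,205],[0.011,-0.0005,0.018,0,0,0,205],[0,0,0.012,0,0,0,205],[0,0,0,0,0,0,205],[0,0,0,0,0,0,205]]])

```text
time_s: 11.42
ee_pos: [470.8, -274.1, 315.8]
tcp_rot: [-0.657, 3.072, 0.0]
contact_force: [-0.1, -0.3, -1.4]
grip_width: 21.8
```

```bash
python3 - <<'E'
from h import *
o=get_obs();print(o['time_s'],o['ee_pos'],R.from_rotvec(o['tcp_rot']).as_matrix().round(4).tolist(),o['contact_force'])
a=snap('wrist','w10',(130,80,430,300),2.6)
o=get_obs();print(o['time_s'],o['ee_pos'],R.from_rotvec(o['tcp_rot']).as_matrix().round(4).tolist())
E
```

```text
11.425 [ 470.76382772 -274.08603686  315.79407039] [[-0.9126, -0.4088, 0.0], [-0.4088, 0.9126, 0.0001], [-0.0001, 0.0001, -1.0]] [-0.13349979 -0.25544105 -1.41538504]
11.475 [ 470.91078034 -274.15827366  316.00904846] [[-0.9126, -0.4089, 0.0005], [-0.4089, 0.9126, -0.0002], [-0.0003, -0.0004, -1.0]]
```

View pics/w10.png

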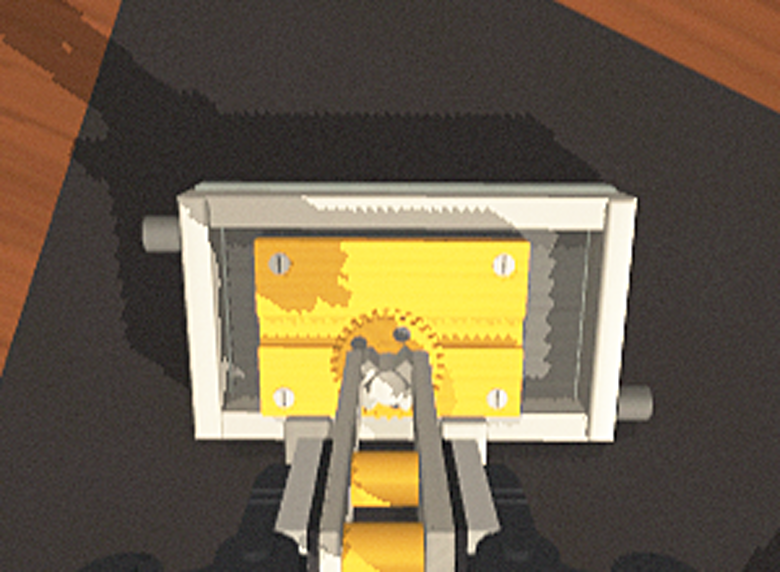

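```bash
python3 - <<'E'
from h import *
o=get_obs();Rt=R.from_rotvec(o['tcp_rot']).as_matrix();t=o['ee_pos']
f=lambda a,b,z:ray('wrist',130+(a+.5)/2.6-.5,80+(b+.5)/2.6-.5,z)
g=lambda a,b,z:(Rt.T@(f(a,b,z)-t)).round(2)
print('screws',np.mean([g(*c,40) for c in [(281,264),(504,264),(498,399),(284,398)]],0))
print('corners',np.mean([g(*c,40) for c in [(254,238),(530,242),(522,417),(261,414)]],0))
print('groove lo edge',g(300,346,40),g(480,347,40),'up edge',g(300,318,40),g(480,318,40))
zt=t[2]-261.7
print('disc',g(387.5,364,zt+18))
E
```

```text
screws [  0.6225   1.8225 276.01  ]
corners [  1.405   1.85  276.01 ]
groove lo edge [ -3.92 -28.79 276.02] [ -4.23  31.3  276.  ] up edge [  5.78 -28.48 276.02] [  5.83  30.94 275.99]
disc [  0.88   0.34 243.7 ]
```

Call:
apply_moves(series=[[[0,0.0013,0.008,0,0,0,205],[0,0,0.006,0,0,0,205],[0,0,0.002,0,0,0,205],[0,0,0,0,0,0,205],[0,0,0,0,0,0,205]]])

```text
time_s: 12.1
ee_pos: [470.0, -273.0, 299.6]
tcp_rot: [0.656, -3.072, -0.001]
contact_force: [-0.1, 0.7, -1.2]
grip_width: 21.6
```

```bash
python3 - <<'E'
from h import *
o=get_obs();print(o['time_s'],o['ee_pos'],R.from_rotvec(o['tcp_rot']).as_matrix().round(4).tolist(),o['contact_force'])
a=snap('wrist','w11',(130,80,430,300),2.6)
o=get_obs();Rt=R.from_rotvec(o['tcp_rot']).as_matrix();t=o['ee_pos']
print(o['ee_pos'],o['contact_force'])
E
```

```text
12.1 [ 469.96820577 -272.99880047  299.58919309] [[-0.9128, -0.4084, -0.0003], [-0.4084, 0.9128, 0.0003], [0.0001, 0.0004, -1.0]] [-0.11672244  0.7059444  -1.21811753]
[ 470.01247557 -273.02019344  299.65659921] [ 0.63464423 -0.03802319 -0.3324939 ]
```

View pics/w11.png

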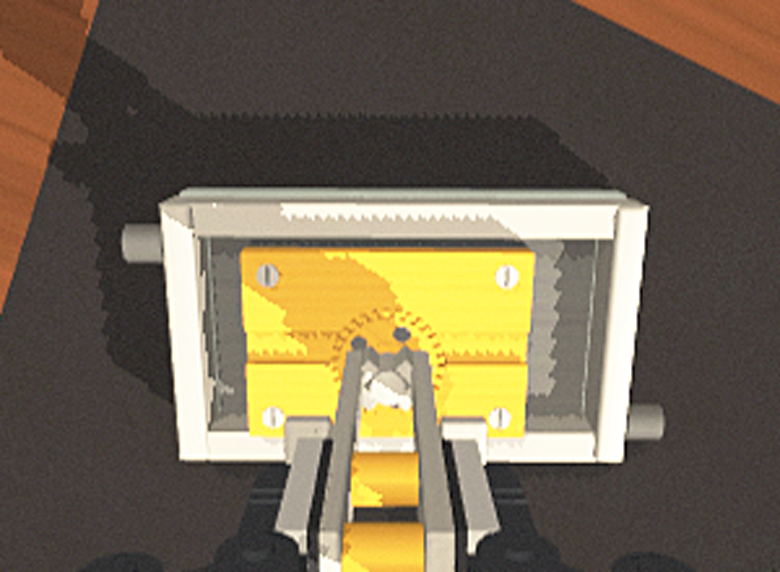

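```bash
python3 - <<'E'
from h import *
o=get_obs();Rt=R.from_rotvec(o['tcp_rot']).as_matrix();t=o['ee_pos']
f=lambda a,b,z:ray('wrist',130+(a+.5)/2.6-.5,80+(b+.5)/2.6-.5,z)
g=lambda a,b,z:(Rt.T@(f(a,b,z)-t)).round(2)
print('screws',np.mean([g(*c,40) for c in [(267,276),(508,276),(500,417),(272,417)]],0))
print('corners',np.mean([g(*c,40) for c in [(242,248),(535,252),(525,437),(250,436)]],0))
print('groove lo edge',g(300,362,40),g(480,363,40),'up edge',g(300,332,40),g(480,332,40))
zt=t[2]-261.7
print('disc',g(387.5,364,zt+18))
E
```

```text
screws [5.450000e-01 1.650000e-01 2.596575e+02]
corners [  1.1325   0.5825 259.6575]
groove lo edge [ -3.93 -27.03 259.65] [ -4.23  29.43 259.66] up edge [  5.89 -26.72 259.65] [  5.92  29.06 259.66]
disc [  0.92   0.36 243.7 ]
```

Wheel and pocket agree within about 0.5 mm. I lower gently.

Call:
apply_moves(series=[[[0,0,0.0015,0,0,0,205],[0,0,0.0015,0,0,0,205],[0,0,0.001,0,0,0,205],[0,0,0,0,0,0,205],[0,0,0,0,0,0,205]]])

```text
time_s: 12.78
ee_pos: [469.9, -272.9, 295.4]
tcp_rot: [0.656, -3.072, -0.001]
contact_force: [-0.3, -0.8, -0.8]
grip_width: 22.1
```

No force 2.3 mm below floor height, so the foot is in the pocket. Going on.

Call:
apply_moves(series=[[[0,0,0.002,0,0,0,205],[0,0,0.002,0,0,0,205],[0,0,0.0015,0,0,0,205],[0,0,0,0,0,0,205],[0,0,0,0,0,0,205]]])

```text
time_s: 13.4
ee_pos: [469.9, -272.9, 290.0]
tcp_rot: [0.656, -3.072, -0.001]
contact_force: [0.4, 0.6, -1.1]
grip_width: 21.3
```

Call:
apply_moves(series=[[[0,0,0.001,0,0,0,205],[0,0,0.001,0,0,0,205],[0,0,0,0,0,0,205],[0,0,0,0,0,0,205]]])

```text
time_s: 13.9
ee_pos: [469.9, -272.9, 287.9]
tcp_rot: [0.656, -3.072, -0.001]
contact_force: [-0.3, 0.0, -0.4]
grip_width: 21.6
```

```bash
python3 - <<'E'
from h import *
a=snap('wrist','w12',(130,80,430,300),2.6)
snap('scene','s12',(80,230,240,370),4)
o=get_obs();print(o['ee_pos'],o['contact_force'])
E
```

```text
[ 469.89178876 -272.92729676  287.95941799] [ 0.29456403  0.3765843  -0.53364282]
```

View pics/w12.png

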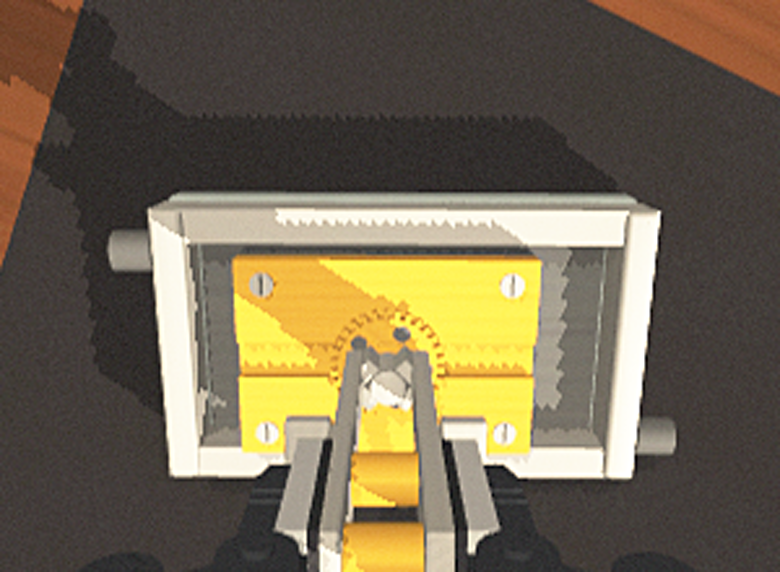

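View pics/s12.png

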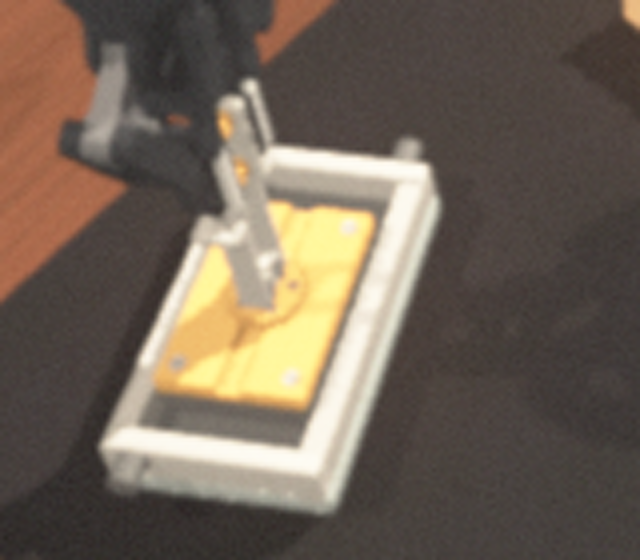

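Call:
apply_moves(series=[[[0,0,0.001,0,0,0,205],[0,0,0.0005,0,0,0,205],[0,0,0,0,0,0,205],[0,0,0,0,0,0,205]]])

```text
time_s: 14.5
ee_pos: [470.0, -273.0, 286.7]
tcp_rot: [0.656, -3.072, -0.0]
contact_force: [-0.4, 0.4, 3.3]
grip_width: 21.6
```

About 4 N at exactly seated height: disc on the plate. I relieve the pressure and open to 34 mm.

Call:
apply_moves(series=[[[0,0,-0.0008,0,0,0,200],[0,0,0,0,0,0,180],[0,0,0,0,0,0,166],[0,0,0,0,0,0,156],[0,0,0,0,0,0,156]]])

```text
time_s: 15.12
ee_pos: [469.9, -272.9, 287.1]
tcp_rot: [0.656, -3.072, -0.001]
contact_force: [0.7, 0.8, -1.0]
grip_width: 33.7
```

```bash
python3 - <<'E'
from h import *
a=snap('wrist','w13',(200,130,360,270),4)
o=get_obs();print(o['ee_pos'],o['contact_force'],o['grip_width'])
E
```

```text
[ 469.88313505 -272.89898153  287.12886733] [ 0.44330558  0.75148234 -1.26787951] 33.230024183993
```

View pics/w13.png

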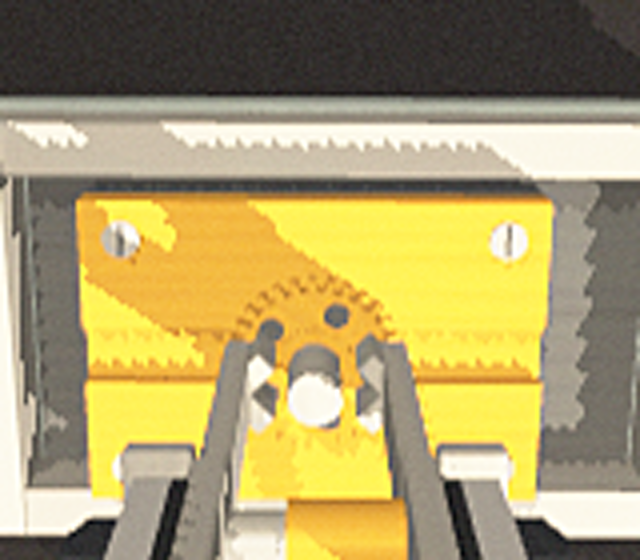

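The stub at crop (315,400) stands free between the open jaws at x 270 and 365. Straight up.

Call:
apply_moves(series=[[[0,0,-0.005,0,0,0,156],[0,0,-0.012,0,0,0,156],[0,0,-0.02,0,0,0,156],[0,0,-0.036,0,0,0,156],[0,0,0,0,0,0,156]]])

```text
time_s: 15.8
ee_pos: [471.1, -273.8, 364.3]
tcp_rot: [-0.655, 3.068, -0.008]
contact_force: [0.7, -0.0, -0.9]
grip_width: 33.0
```

```bash
python3 - <<'E'
from h import *
a=snap('wrist','w14',(130,80,430,300),2.6)
o=get_obs();print(o['ee_pos'],R.from_rotvec(o['tcp_rot']).as_matrix()[:,1],o['contact_force'],o['grip_width'])
E
```

```text
[ 470.58379653 -273.40978929  362.3648697 ] [-0.40850047  0.9127522  -0.00328585] [ 0.0755692  -0.50336938 -0.79465488] 33.24820826116273
```

View pics/w14.png

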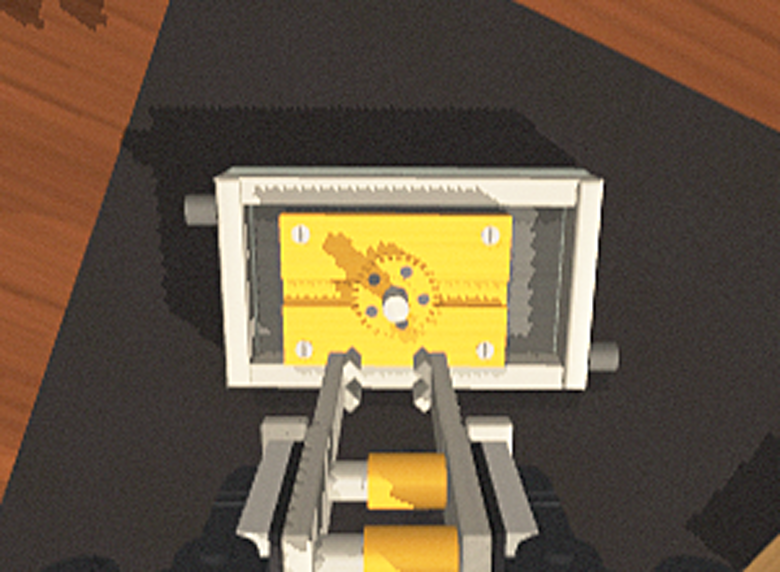

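The wheel sits flat and home in the pocket, at (396,305). Back to the stand.

```bash
python3 - <<'E'
from h import *
plan([([501,261.8,362],117.9,11)],156)
E
```

```text
[[[-0.022,0.043,-0,-0,0,-0.006,156],[-0.023,0.043,-0,-0,0,-0.006,156],[-0.023,0.043,-0,-0,0,-0.006,156],[-0.023,0.043,-0,-0,0,-0.006,156],[-0.023,0.043,-0,-0,0,-0.006,156],[-0.024,0.043,-0,-0.001,0,-0.006,156],[-0.024,0.042,-0,-0,0,-0.006,156],[-0.024,0.042,-0,-0.001,0,-0.006,156],[-0.025,0.042,-0,-0,0.001,-0.006,156],[-0.025,0.042,-0,-0.001,0,-0.006,156],[-0.025,0.042,-0,-0,0.001,-0.006,156]]]
end [501.6 261.7 361.6] [ 7.57124653e-01 -3.04883346e+00  6.87027362e-04]
```

Call:
apply_moves(series=[[[-0.022,0.043,0,0,0,-0.006,156],[-0.023,0.043,0,0,0,-0.006,156],[-0.023,0.043,0,0,0,-0.006,156],[-0.023,0.043,0,0,0,-0.006,156],[-0.023,0.043,0,0,0,-0.006,156],[-0.024,0.043,0,0,0,-0.006,156],[-0.024,0.042,0,0,0,-0.006,156],[-0.024,0.042,0,0,0,-0.006,156],[-0.025,0.042,0,0,0,-0.006,156],[-0.025,0.042,0,0,0,-0.006,156],[-0.025,0.042,0,0,0,-0.006,156]]])

```text
time_s: 17.23
ee_pos: [500.5, 263.6, 359.4]
tcp_rot: [0.757, -3.047, -0.0]
contact_force: [1.1, 0.1, -0.4]
grip_width: 33.5
```

Call:
apply_moves(series=[[[0,0,0.012,0,0,0,156],[0,0,0.012,0,0,0,156],[0,0,0,0,0,0,156],[0,0,0,0,0,0,156]]])

```text
time_s: 17.73
ee_pos: [501.0, 261.1, 336.4]
tcp_rot: [0.754, -3.049, -0.001]
contact_force: [0.4, -0.7, -0.8]
grip_width: 32.9
```

```bash
python3 - <<'E'
from h import *
o=get_obs();Rt=R.from_rotvec(o['tcp_rot']).as_matrix();t=o['ee_pos'];print(o['time_s'],t,Rt.round(4).tolist())
print(Rt.T@(np.array([501,261.8,60])-t), np.degrees(np.arctan2(Rt[1,1],Rt[0,1])))
a=snap('wrist','w15',(170,120,390,270),3.4)
f=lambda p:((proj('wrist',p)-[170,120])*3.4).round(0)
print([f(t+Rt@np.array(p,float)) for p in [(4.5,17,240),(4.5,-17,240),(4.5,7.5,240),(4.5,-7.5,240)]])
E
```

```text
17.725 [500.97435236 261.05151028 336.40578633] [[-0.8846, -0.4663, -0.001], [-0.4663, 0.8846, 0.0001], [0.0008, 0.0006, -1.0]]
[ -0.59979595   0.48806235 276.40571929] 117.79416461332562
[array([445., 327.]), array([290., 326.]), array([402., 327.]), array([333., 326.])]
```

View pics/w15.png

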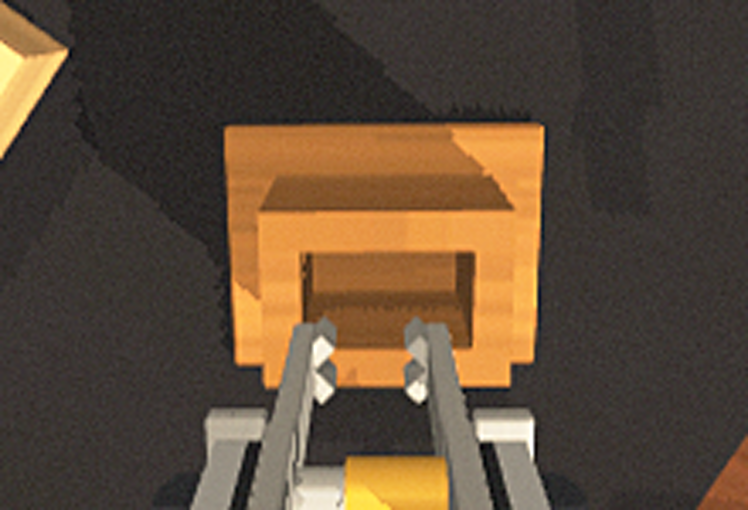

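```bash
python3 - <<'E'
from h import *
o=get_obs();Rt=R.from_rotvec(o['tcp_rot']).as_matrix();t=o['ee_pos']
g=lambda a,b,z:Rt.T@(ray('wrist',170+(a+.5)/3.4-.5,120+(b+.5)/3.4-.5,z)-t)
W=np.array([g(*c,60) for c in [(301,252),(476,253),(472,348),(305,348)]]);print(W.round(1),W.mean(0))
print('tips mid',(g(297,325,t[2]-240)+g(448,325,t[2]-240))/2)
E
```

```text
[[ 12.9 -17.1 276.7]
 [ 12.7  26.8 276.8]
 [-12.6  26.6 276.8]
 [-12.6 -16.6 276.7]] [7.70000088e-02 4.93519102e+00 2.76759347e+02]
tips mid [  5.6779632    0.7101002  240.00038917]
```

The well centre appears about 4 mm to +y of the tongs. My first stand fix used a pose read while the arm was still settling, so I re-measure at rest.

```bash
python3 - <<'E'
from h import *
P=camera_params('wrist');o=get_obs()
a=snap('wrist','w16',(170,120,390,270),3.4)
Q=camera_params('wrist');print(np.round(np.array(P['cam_to_world'])[:3,3],2),np.round(np.array(Q['cam_to_world'])[:3,3],2))
Rt=R.from_rotvec(o['tcp_rot']).as_matrix();t=o['ee_pos'];print(t)
g=lambda a,b,z:Rt.T@(ray('wrist',170+(a+.5)/3.4-.5,120+(b+.5)/3.4-.5,z,P)-t)
W=np.array([g(*c,60) for c in [(301,252),(476,253),(472,348),(305,348)]]);print(W.mean(0), t+Rt@W.mean(0))
a=snap('top','t16',(90,200,230,340),4)
E
```

```text
[435.2  226.28 307.03] [435.31 226.45 307.19]
[501.14398087 261.25425244 336.75667621]
[7.70000088e-02 4.93519102e+00 2.76759347e+02] [498.70594002 265.71476537  60.        ]
```

View pics/w16.png

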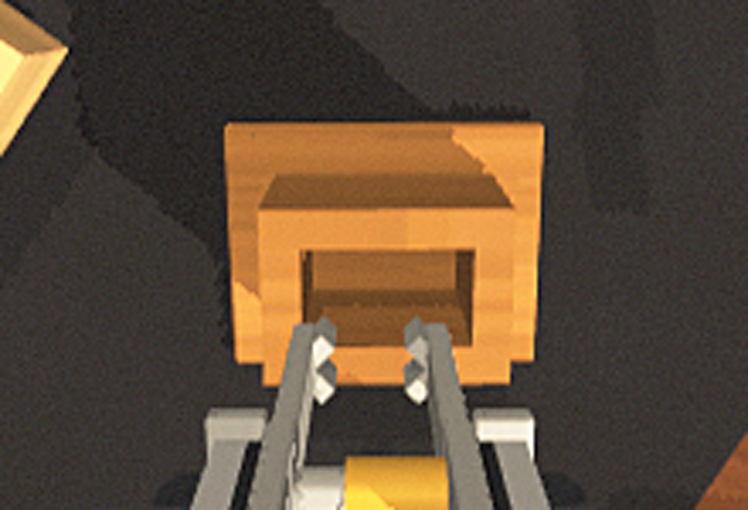

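View pics/t16.png

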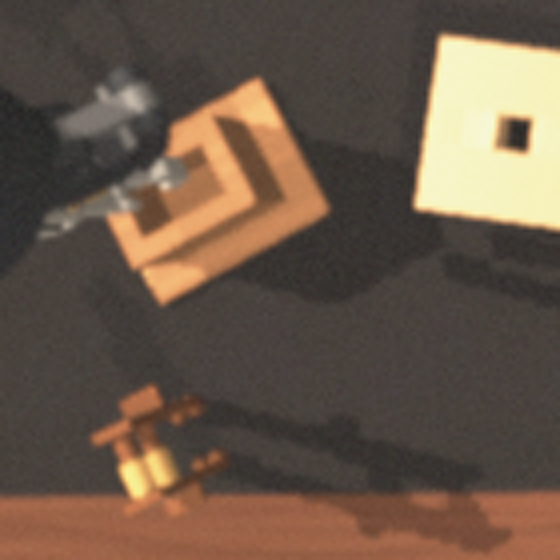

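The stand itself has not moved. I shift +4 mm in tool y and lower into the well in two stages.

Call:
apply_moves(series=[[[-0.0005,0.004,0.004,0,0,0,156],[0,0,0.013,0,0,0,156],[0,0,0.008,0,0,0,156],[0,0,0,0,0,0,156],[0,0,0,0,0,0,156]]])

```text
time_s: 18.5
ee_pos: [499.5, 265.9, 311.4]
tcp_rot: [0.757, -3.048, -0.001]
contact_force: [-0.5, 0.0, 0.6]
grip_width: 33.3
```

```bash
python3 - <<'E'
from h import *
P=camera_params('wrist');o=get_obs();print(o['time_s'],o['ee_pos'],o['contact_force'])
a=snap('wrist','w17',(170,120,390,270),3.4)
E
```

```text
18.5 [499.50379137 265.93242635 311.41432376] [-0.47521195  0.04585175  0.55870014]
```

View pics/w17.png

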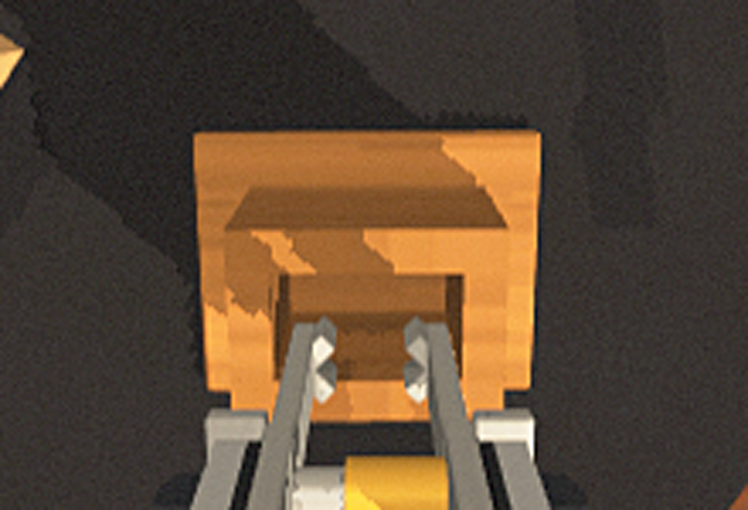

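The tongs' mid (372) now matches the well's mid (370). Lowering.

Call:
apply_moves(series=[[[0,0,0.012,0,0,0,156],[0,0,0.012,0,0,0,156],[0,0,0.01,0,0,0,156],[0,0,0.007,0,0,0,156],[0,0,0,0,0,0,156]]])

```text
time_s: 19.18
ee_pos: [499.1, 265.8, 269.6]
tcp_rot: [0.757, -3.047, -0.0]
contact_force: [0.1, 0.2, -0.2]
grip_width: 33.1
```

Call:
apply_moves(series=[[[0,0,0.008,0,0,0,156],[0,0,0.007,0,0,0,156],[0,0,0.004,0,0,0,156],[0,0,0.003,0,0,0,156],[0,0,0,0,0,0,156]]])

```text
time_s: 19.8
ee_pos: [499.4, 265.9, 248.2]
tcp_rot: [0.757, -3.048, -0.001]
contact_force: [-0.5, -0.4, -0.8]
grip_width: 33.3
```

```bash
python3 - <<'E'
from h import *
o=get_obs();print(o['time_s'],o['ee_pos'],o['contact_force'])
a=snap('wrist','w18',(170,150,390,350),3)
E
```

```text
19.8 [499.3902463  265.89922394 248.23285212] [-0.47965338 -0.40458412 -0.7987068 ]
```

View pics/w18.png

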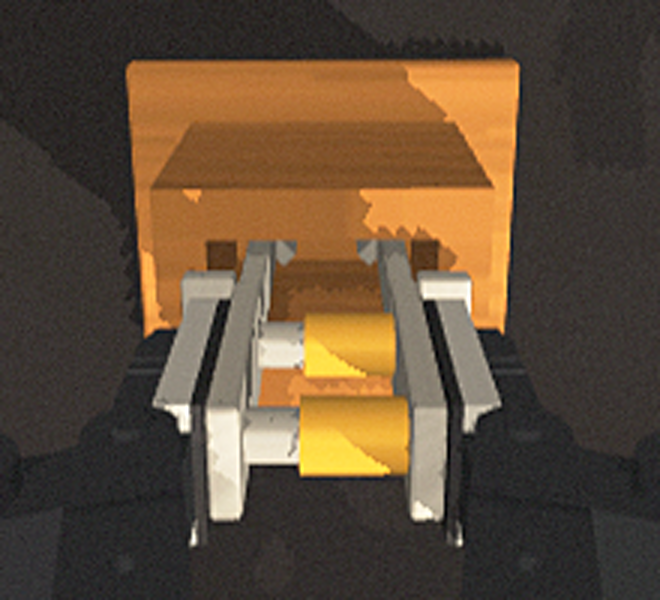

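Call:
apply_moves(series=[[[0,0,0.001,0,0,0,156],[0,0,0.001,0,0,0,156],[0,0,0,0,0,0,156],[0,0,0,0,0,0,156]]])

```text
time_s: 20.35
ee_pos: [499.5, 265.9, 246.5]
tcp_rot: [0.757, -3.049, -0.001]
contact_force: [-0.3, -0.2, -1.6]
grip_width: 33.4
```

Call:
apply_moves(series=[[[0,0,0.001,0,0,0,156],[0,0,0.0005,0,0,0,156],[0,0,0,0,0,0,156],[0,0,0,0,0,0,156]]])

```text
time_s: 20.85
ee_pos: [499.6, 266.0, 245.9]
tcp_rot: [-0.757, 3.048, 0.001]
contact_force: [-2.4, -1.1, 5.7]
grip_width: 33.0
```

Shoulders are on the rim (about 6 N). Let go.

Call:
apply_moves(series=[[[0,0,-0.0005,0,0,0,148],[0,0,0,0,0,0,135],[0,0,0,0,0,0,115],[0,0,0,0,0,0,80],[0,0,0,0,0,0,60]]])

```text
time_s: 21.48
ee_pos: [499.4, 265.9, 245.4]
tcp_rot: [0.757, -3.048, -0.001]
contact_force: [0.3, -0.3, -0.5]
grip_width: 65.7
```

```bash
python3 - <<'E'
from h import *
o=get_obs();print(o['time_s'],o['ee_pos'],o['contact_force'],o['grip_width'])
a=snap('wrist','w19',(170,150,390,350),3)
E
```

```text
21.475 [499.44122457 265.92693976 245.38014599] [ 0.34875576 -0.25177269 -0.49711758] 65.65657362296672
```

View pics/w19.png

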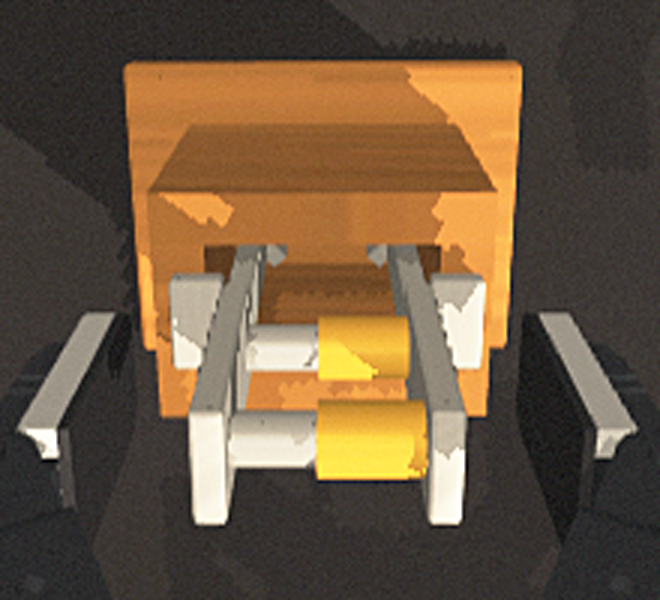

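The tongs hang free on their shoulders with the fingers clear on both sides. Retreat upward.

Call:
apply_moves(series=[[[0,0,-0.01,0,0,0,40],[0,0,-0.03,0,0,0,20],[0,0,-0.04,0,0,0,0],[0,0,-0.05,0,0,0,0],[0,0,0,0,0,0,0],[0,0,0,0,0,0,0]]])

```text
time_s: 22.28
ee_pos: [499.5, 265.9, 375.8]
tcp_rot: [-0.757, 3.049, 0.001]
contact_force: [-0.7, 0.4, -1.1]
grip_width: 85.5
```

```bash
python3 - <<'E'
from h import *
o=get_obs();print(o['time_s'],o['ee_pos'])
a=snap('wrist','w20')
b=snap('scene','s20')
t=snap('top','t20',(345,190,485,330),4)
cv2.imwrite('pics/w20c.png',np.hstack([cv2.resize(a[130:290,180:380],None,fx=2,fy=2),cv2.resize(b[230:390,60:260],None,fx=2,fy=2)])[:,:,::-1])
E
```

```text
22.275 [499.50707645 265.88749298 375.7654504 ]
```

View pics/w20c.png

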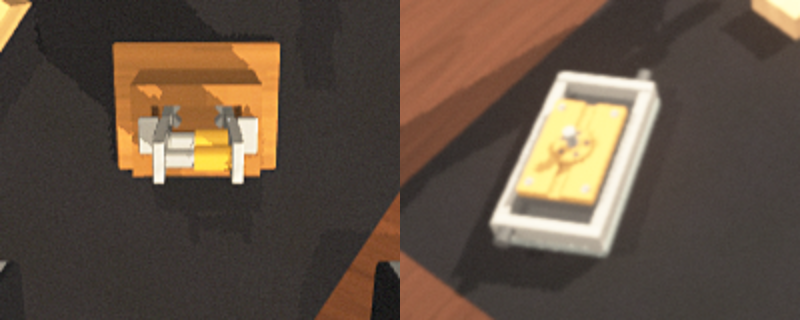

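View pics/t20.png

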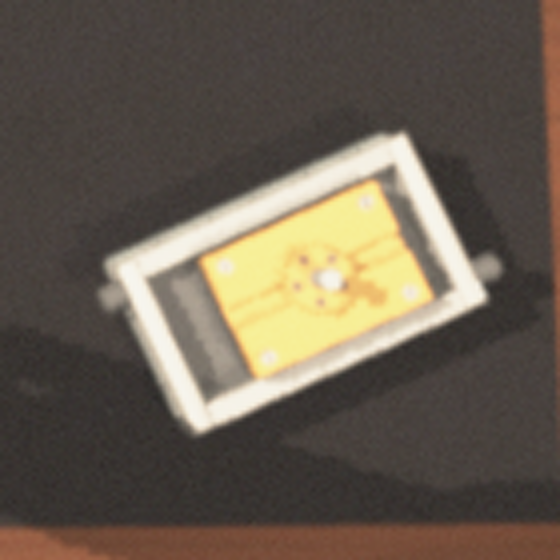

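View pics/s20.png

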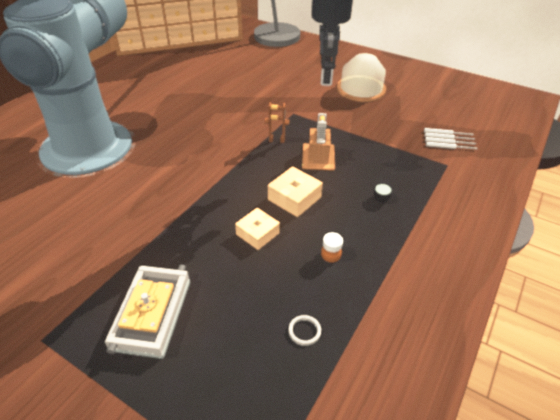

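All is in place: the wheel is flat in the pocket, the tongs are hanging, and the loupe, bezel and jar are unmoved. Handing in.

```bash
python3 -c "
from rig import *
print(job_done())"
```

```text
the job is handed in; nothing more can be done
None
```

I handed the job in at about 22.5 s of the 54 s allowed. The wheel is seated in the pivot pocket and the tongs are back in their stand.

**What I did:**
- I lifted the steel tongs out of the stand, shut them on the wheel's stub and lifted the wheel clear of the 60 mm rest.
- I found the pocket with the wrist camera and lowered the wheel straight into it. The foot did not land on the groove floor, so no feeling along the groove was needed.
- The disc came down on the plate at about 4 N, at the expected height.
- I opened the tongs, lifted off and hung them back, with about 6 N when the shoulders met the rim.

**Last checks:**
- **Wheel:** the pictures show it flat in the pocket and free of the tongs.
- **Tongs:** they hang on both shoulders in the well, with the gripper open and clear above.
- **Bystanders:** the loupe, bezel ring and jar look unmoved in the scene picture.

**One disagreement:** my first fix of the stand was about 4 mm off, because I read the arm pose while it was still settling. I measured again at rest and corrected it before hanging the tongs back. The hand-in gave no verdict.

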